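# Key the drive pulley onto the transfer pump's shaft

## Robot

A 7-joint arm with a two-finger parallel gripper is mounted at the origin on the work surface; the furniture and walls round the work are solid. World frame = base frame: x ahead of the robot, y to its left, z up, the work surface at z = 0. Lengths are in m, angles in rad, forces in N, time in s.
With the tool pointing down it reaches from about 0.375 to 0.925 m from the base axis. Payload 3.1 kg.
Tool frame: the origin (TCP) lies at the very end of the fingers, on their centre line; the grasp point (between the pads) lies 19 mm behind it (r.hold_point_z is the distance from the TCP to the grasp point, in m); z points along the fingers, y is the line along which they close (so a half turn about z gives the same grasp; the last joint's range is limited). The gripper opens to 85 mm and grips with 20 to 120 N. Pads are 22 mm wide; open, the fingers measure 114 mm over their backs; the gripper's body (76 mm by 85 mm) begins 54 mm behind the grasp point. The pads swing forward as they close: fully open they stand 13 mm farther back than shut.
Start: joints at [-1.34, 0.383, 0.044, 1.598, -0.018, 1.161, -0.05], TCP at [0.21, 0.615, 0.231] pointing down, gripper open.
Joint ranges: [-2.61, 2.61], [-0.41, 2.15], [-1.48, 1.57], [0, 2.5], [-1.57, 4.71], [0.05, 1.97], [-2.85, 2.85]. Speed limits (rad/s): [2.79, 2.79, 3.14, 3.14, 3.14, 3.14, 3.14].

## Interface

Orientations are given as a 3x3 rotation matrix whose columns are the frame's x, y, z axes.
In Python, from plant import r gives the robot as it stands. The module is installed in compiled form; this text tells all that it offers.
- The arm moves only by the tool play_rows, never from a script. Its argument "increments" is a list of rows, each an object of numbers: "tx", "ty", "tz": the shift along the world's x, y, z in mm; "turn": the turn about the world's z in rad; "hand": the gripper command: -1 is shut, 1 is fully open, values between are in proportion. In form: [{"tx": .., "ty": .., "tz": .., "turn": .., "hand": ..}, ...]. A call has 1 to 10 rows; each row shifts and turns the commanded pose from where the row before left it; what a row does not reach is not made up. A row lasts 1/10 s, in which the tool goes at most 50 mm and 8.59 degrees, less where a joint would pass 70% of its speed; a pose out of reach is approached as far as the arm can. A call is refused whole if a number of a shift passes 50 or a number of a turn 0.15, either way. A call with a gripper value outside its range is refused whole. The fingers move at their own pace and stop on an object; "force" is the grip in N (left out, the last holds). Time passes only in rows, so rows that do not move let the fingers close. It gives the time, the measured TCP pose, the force, the opening and the grip force at its end, in the units of the state.
- r.state(): the state, without advancing time (a new reading comes with each control period).
- r.read_camera(name): name is "scene" or "top" or "wrist"; returns the picture (400x640x3 uint8, red, green, blue); there is no depth.
- r.camera_params(name): a dict with "vfov" (degrees; the focal length in pixels is half the picture's height over the tangent of half this angle, whatever the lens; pixels are square), "cx", "cy" (the principal point, pixels), "dist_coeffs" ([k1, k2, p1, p2, k3] as OpenCV has them; the pictures are not rectified), "rvec" (rotation vector, rad) and "tvec" (3), from world to camera coordinates, as OpenCV has them; the wrist camera has in their place "T_tool_cam" (4x4, takes a point from camera to tool coordinates, whose origin is the TCP and whose axes are the flange's). Camera axes: x right, y down, z forward; pixel columns grow to the right and rows downward; lengths in m; the calibration is good to about 2 mm. A picture is of the moment at which its call begins: read the wrist's pose just before it. camera_params takes no time and is no camera call.
- r.sign_off(): hands the job in; it is judged then, once.
Trained networks look in the newest picture that a camera, given by its name, has taken for a name from the list of things; names that differ only in an ending like _2 or _b are one class to them, and where a whole thing is asked for, a point or a joint stands for the part that bears it (a point fixed in the world has none). Each returns a list of dicts, best first, with "conf" (0 to 1); they miss things now and then, are a little off and sometimes report something else, mostly with a low value. They report only what shows in the picture. A call takes as long as a camera call. They do not tell look-alikes from the thing itself.
- r.look_for(camera, name): "rect" ([left, top, right, bottom] in pixels, round what is visible of it).
The state is a dict: "time_s": time; "qpos": joint angles; "dq": joint speeds; "joint_torque": joint torques, N m; "ee_pos": TCP position; "tool_rot": TCP orientation; "ft_force": force on the tool from outside, world axes, zero at the start; "wrist_torque": the same for the moment, N m; "grip_width": finger opening in m; "grasp_force": force on a finger pad.
Only numpy, scipy, OpenCV 4.12 (cv2) and the standard library are available. Lean on these libraries where they do the work, as an engineer would, in place of code of your own. Each camera call takes 0.05 s, during which the arm holds its last target. There are 200 camera calls.

## Task

Fit the loose belt pulley, hub upward, onto the upright shaft of the wine transfer pump: thread it on, turn it under light pressure until its keyway finds the key, and take it fully home on the shoulder, then let go. Keep hold of it on the way down: do not force it onto the key, let it drop, or ram it home. Leave the glass, the corkscrew and the matchbox where they stand.

Things in the scene. Friction and masses are not known exactly. Their poses are not given: they have to be found in the camera images.
- pulley: Dark steel V-belt pulley, 0.35 kg, lying hub up. Rim 90 mm across, 20 mm high; above it the round hub, 44 mm across, up to 46 mm (grip here from above). Bore 22 mm right through. Origin: on the bore axis at the underside; z along the bore towards the hub; x points from the axis through the one keyway (see point hub_top).
- hub_top (a point): Centre of the top face of the pulley's hub, 46 mm above the pulley's origin, same axes. The keyway is a slot in the bore wall at +x, along the whole length, 8 mm wide, reaching out to 16 mm from the axis.
- pump: Aluminium wine transfer pump, immovable, on a grey base plate 120 x 110 mm, its steel shaft pointing straight up. Origin: centre of its underside on the table; z up; its hose tails point along +y and -y, reaching 68 mm out, 35 mm up. Over 45 N between pulley and pump (shaft, key; all contacts added), or a fall onto the shoulder, damages it.
- seat (a point): Centre of the pump's round shoulder (38 mm across), 75 mm above the pump's origin, same axes; the pulley's underside finally rests here. From here up the shaft is 20 mm thick, with a key beside it from 0 to 20 mm, plain to 42 mm, then a cone tapering to 12 mm thick at 50 mm. Off the key's line, the pulley stops 20 mm above this point.
- shaft_tip (a point): Tip of the shaft, 50 mm above seat, same axes as the pump. The shaft is stiff: it does not turn when a pulley rubs on it. Its one key is 6 mm wide and reaches out to 14.5 mm from the axis. Which way the key points is not reported: anywhere in the quarter between the pump's +x and +y axes (11 to 89 degrees from +x towards +y).
- glass: Empty stemmed tasting glass, 65 mm wide, 155 mm tall, standing at the back left. Origin: centre of the foot. A bystander.
- corkscrew: Metal winged corkscrew, 39 x 84 x 138 mm, standing on its bell at the back. Origin: centre of its underside. A bystander.
- matchbox: Matchbox 37 x 56 x 17 mm lying in front, between pulley and pump. Origin: centre of its underside. A bystander.
Things that resemble listed ones, but are neither listed nor needed, are in the scene too. Several things have the shape of the pulley; the one meant has the colours described above.

How it is judged:
By the outcome, as a careful person would: the job done as asked, in the order asked, and still so for the second after the job is handed in, with the robot touching nothing.
It also fails if it takes over 61 s, if anything falls off the work surface, if the arm or the gripper's body presses on something with over 40 N, if the wrist force passes 120 N, or if a joint passes its speed limit or range.

## Working session

There is one attempt and no reset: what is moved stays moved. The work goes in short steps, Python scripts to look and compute and a tool call to move; the robot and the scene stay as the last step left them, time stands still between calls to the robot, and variables do not carry over. Pictures are saved under pics/ and viewed, at most 10 in all, crops included, and the job is handed in when it is done.

Besides the shell and the picture viewer there is one more tool, called after "Call:" as name(argument=value, ...), one argument or row to a line, values as JSON. play_rows: Moves the arm, as the interface text tells. Its arguments: {"type":"object","properties":{"increments":{"type":"array"},"force":{"type":"number"}},"required":["increments"]}

```bash
mkdir -p pics
cat > h.py <<'E'
import numpy as np, cv2
from plant import r
def K(n):
    p=r.camera_params(n); f=200/np.tan(np.radians(p["vfov"]/2))
    return np.array([[f,0,p["cx"]],[0,f,p["cy"]],[0,0,1.]]),np.array(p["dist_coeffs"],float),p
def pose(n,s=None):
    k,d,p=K(n)
    if n=="wrist":
        T=np.eye(4);T[:3,:3]=s["tool_rot"];T[:3,3]=s["ee_pos"]
        W=T@np.array(p["T_tool_cam"]); return k,d,W[:3,:3].T,-W[:3,:3].T@W[:3,3]
    R=cv2.Rodrigues(np.array(p["rvec"],float))[0]; return k,d,R,np.array(p["tvec"],float).ravel()
def to_plane(n,px,z,s=None):
    k,d,R,t=pose(n,s)
    u=cv2.undistortPoints(np.array(px,float).reshape(-1,1,2),k,d).reshape(-1,2)
    c=-R.T@t; v=np.c_[u,np.ones(len(u))]@R
    return c+v*((z-c[2])/v[:,2])[:,None]
def proj(n,P,s=None):
    k,d,R,t=pose(n,s)
    return cv2.projectPoints(np.array(P,float).reshape(-1,1,3),cv2.Rodrigues(R)[0],t,k,d)[0].reshape(-1,2)
def save(n,f,im): cv2.imwrite(f"pics/{f}.png",im[:,:,::-1])
E
python3 - <<'E'
from h import *
np.set_printoptions(precision=3,suppress=True)
for n in("top","scene"):
    im=r.read_camera(n); save(n,n,im)
    for o in("pulley","pump","glass","corkscrew","matchbox"):
        for q in r.look_for(n,o): print(n,o,np.round(q["rect"]),round(q["conf"],2))
    k,d,R,t=pose(n);print(n,-R.T@t,k[0,0])
s=r.state();print(s["time_s"],s["ee_pos"],s["tool_rot"],s["ft_force"],s["grip_width"])
print(r.camera_params("wrist"))
E
```

```text
top pulley [303. 187. 334. 225.] 0.93
top pulley [253. 201. 282. 233.] 0.83
top pulley [217. 224. 248. 258.] 0.63
top pump [361. 198. 417. 242.] 0.58
top glass [303. 140. 332. 172.] 0.73
top corkscrew [353. 138. 388. 158.] 0.79
top corkscrew [303. 137. 328. 173.] 0.36
top matchbox [334. 253. 356. 270.] 0.59
top [0.439 0.138 1.037] 364.03705102522696
scene pulley [294. 215. 330. 246.] 0.97
scene pulley [249. 186. 288. 218.] 0.83
scene pulley [198. 180. 238. 211.] 0.73
scene pulley [328. 254. 400. 320.] 0.65
scene pump [327. 256. 404. 320.] 0.75
scene glass [336. 151. 369. 214.] 0.78
scene corkscrew [390. 182. 421. 246.] 0.75
scene matchbox [270. 273. 298. 302.] 0.79
scene [ 0.027 -0.436  0.842] 481.5851825869539
0.6 [0.21  0.615 0.231] [[-0.946  0.323  0.   ]
 [ 0.323  0.946  0.   ]
 [ 0.     0.    -1.   ]] [ 0.599 -0.091  0.814] 0.08539801153681495
{'vfov': 70.93007232999997, 'cx': 322.65543815191, 'cy': 196.76795290192717, 'dist_coeffs': array([0.014, 0.   , 0.   , 0.   , 0.   ]), 'T_tool_cam': array([[ 0.   , -0.954, -0.301,  0.076],
       [ 1.   ,  0.   , -0.   , -0.   ],
       [ 0.   , -0.301,  0.954, -0.143],
       [ 0.   ,  0.   ,  0.   ,  1.   ]])}
```

View pics/top.png

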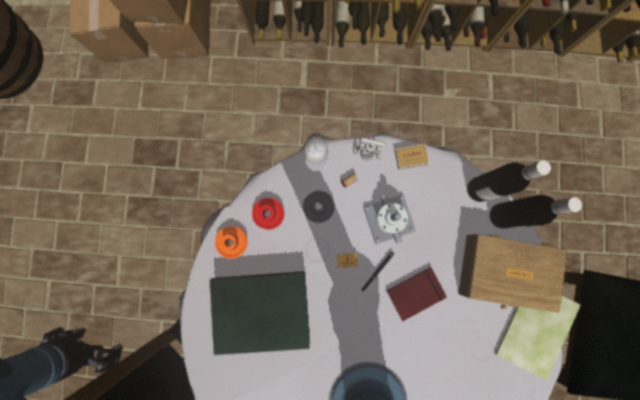

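View pics/scene.png

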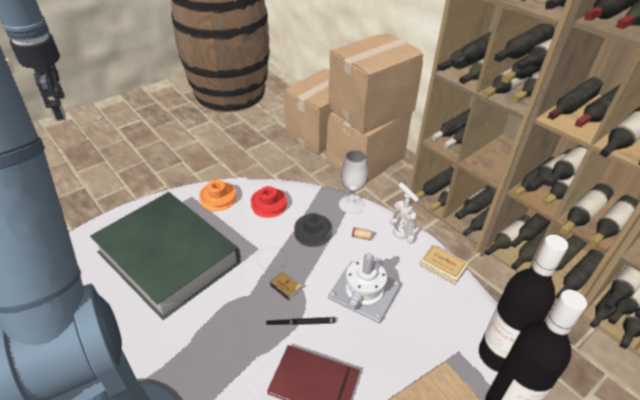

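The top picture shows three pulley shapes: dark grey at (318,206), red at (268,212) and orange at (231,241). Only the dark one fits "dark steel". The pump is at (390,216). I'll confirm with an enlarged crop and work out positions.

Run:
```python
from h import *
np.set_printoptions(precision=3,suppress=True)
t=r.read_camera("top")
a=cv2.resize(t[180:250,290:430],None,fx=5.6,fy=5.6,interpolation=cv2.INTER_CUBIC); save(0,"crop",a)
print("pulley",to_plane("top",[[318.5,206]],.02),to_plane("top",[[318.5,206]],.046),to_plane("scene",[[313,228]],.03))
print("pump",to_plane("top",[[392,215]],.08),"cork",to_plane("top",[[368,150]],.1),"glass",to_plane("top",[[316,150]],.15),"mb",to_plane("top",[[346,260]],.017))
```

```text
pulley [[0.537 0.151 0.02 ]] [[0.534 0.15  0.046]] [[0.529 0.14  0.03 ]]
pump [[ 0.512 -0.044  0.08 ]] cork [[0.681 0.023 0.1  ]] glass [[0.664 0.159 0.15 ]] mb [[0.389 0.071 0.017]]
```

View pics/crop.png

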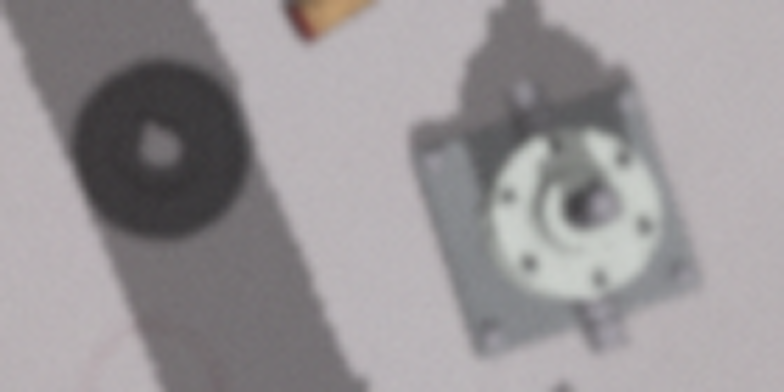

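The crop confirms that the dark steel pulley is the left ring, at (160,150) in the crop. Its bore shows a notch upwards, towards world +x. The pump's shaft tip is at about (600,200) in the crop.

Call:
play_rows(
  increments=[
    {"tx": 27, "ty": -40, "tz": -6, "hand": 1},
    {"tx": 27, "ty": -40, "tz": -6, "hand": 1},
    {"tx": 27, "ty": -40, "tz": -6, "hand": 1},
    {"tx": 27, "ty": -40, "tz": -6, "hand": 1},
    {"tx": 27, "ty": -40, "tz": -6, "hand": 1},
    {"tx": 27, "ty": -40, "tz": -6, "hand": 1},
    {"tx": 27, "ty": -40, "tz": -6, "hand": 1},
    {"tx": 27, "ty": -40, "tz": -6, "hand": 1},
    {"tx": 27, "ty": -40, "tz": -6, "hand": 1},
    {"tx": 27, "ty": -40, "tz": -6, "hand": 1},
  ],
)

```text
$.increments[0]: bad value
```

Call:
play_rows(
  increments=[
    {"tx": 25, "ty": -35, "tz": -6, "hand": 1},
    {"tx": 25, "ty": -30, "tz": -6, "hand": 1},
    {"tx": 2, "ty": 0, "tz": 0, "hand": 1},
    {"tx": 0, "hand": 1},
  ],
)

```text
$.increments[0]: bad value
```

Run:
```python
from h import *
np.set_printoptions(precision=4,suppress=True)
s=r.state(); w=r.read_camera("wrist"); save(0,"w1",w); cv2.imwrite("w1raw.png",w[:,:,::-1])
print(s["time_s"],s["ee_pos"],s["tool_rot"],s["ft_force"])
print(proj("wrist",[[.535,.15,.046],[.535,.15,0]],s))
for q in r.look_for("wrist","pulley"): print(q)
```

```text
0.65 [0.2099 0.6152 0.2313] [[-0.9464  0.3229 -0.    ]
 [ 0.3229  0.9464  0.0001]
 [ 0.0001  0.0001 -1.    ]] [-0.6658  0.6164 -0.184 ]
[[120.5921 444.4254]
 [138.3476 415.0583]]
{'rect': [226.0, 312.6, 264.4, 351.8], 'conf': 0.83}
{'rect': [175.1, 385.3, 187.7, 400.0], 'conf': 0.68}
```

View pics/w1.png

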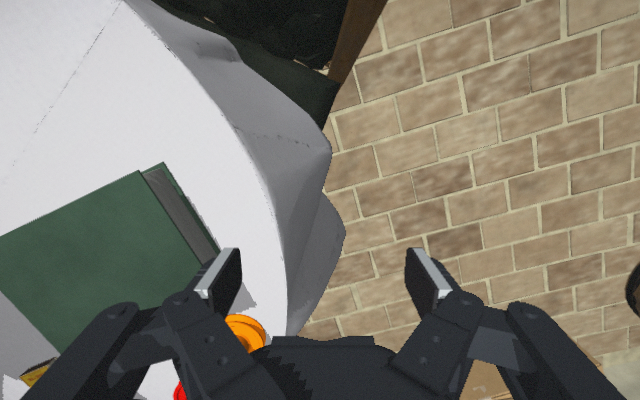

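The wrist view is still from the start pose, because the moves were refused. The rows probably need every field, so I'll send them again.

Call:
play_rows(
  increments=[
    {"tx": 27, "ty": -40, "tz": -6, "turn": 0, "hand": 1},
    {"tx": 27, "ty": -40, "tz": -6, "turn": 0, "hand": 1},
    {"tx": 27, "ty": -40, "tz": -6, "turn": 0, "hand": 1},
    {"tx": 27, "ty": -40, "tz": -6, "turn": 0, "hand": 1},
    {"tx": 27, "ty": -40, "tz": -6, "turn": 0, "hand": 1},
    {"tx": 27, "ty": -40, "tz": -6, "turn": 0, "hand": 1},
    {"tx": 27, "ty": -40, "tz": -6, "turn": 0, "hand": 1},
    {"tx": 27, "ty": -40, "tz": -6, "turn": 0, "hand": 1},
    {"tx": 27, "ty": -40, "tz": -6, "turn": 0, "hand": 1},
    {"tx": 27, "ty": -40, "tz": -6, "turn": 0, "hand": 1},
  ],
)

```text
time_s: 1.75
ee_pos: [0.4809, 0.2137, 0.1715]
tool_rot: [[-0.947, 0.323, 0.001], [0.323, 0.947, 0.001], [-0.001, 0.001, -1.0]]
ft_force: [0.5, 0.3, 0.6]
grip_width: 0.0854
grasp_force: 0.0
```

Call:
play_rows(
  increments=[
    {"tx": 25, "ty": -35, "tz": -6, "turn": 0, "hand": 1},
    {"tx": 25, "ty": -30, "tz": -6, "turn": 0, "hand": 1},
    {"tx": 2, "ty": 0, "tz": 0, "turn": 0, "hand": 1},
    {"tx": 0, "ty": 0, "tz": 0, "turn": 0, "hand": 1},
  ],
)

```text
time_s: 2.15
ee_pos: [0.5326, 0.1489, 0.1593]
tool_rot: [[-0.945, 0.326, 0.0], [0.326, 0.945, -0.0], [-0.0, -0.0, -1.0]]
ft_force: [1.1, 1.0, 0.3]
grip_width: 0.0855
grasp_force: 0.0
```

Run:
```python
from h import *
np.set_printoptions(precision=4,suppress=True)
s=r.state(); w=r.read_camera("wrist"); save(0,"w2",w)
print(s["time_s"],s["ee_pos"],s["tool_rot"],s["ft_force"])
print(proj("wrist",[[.535,.15,.046],[.535,.15,0]],s))
for q in r.look_for("wrist","pulley"): print(q)
```

```text
2.15 [0.5326 0.1489 0.1593] [[-0.9454  0.326   0.0002]
 [ 0.326   0.9454 -0.0001]
 [-0.0002 -0.     -1.    ]] [1.0766 0.975  0.3151]
[[324.8201 194.1777]
 [324.5229 182.0838]]
{'rect': [280.9, 142.3, 368.7, 228.6], 'conf': 0.98}
{'rect': [404.0, 72.2, 505.4, 168.1], 'conf': 0.77}
{'rect': [487.0, 1.6, 605.5, 48.5], 'conf': 0.71}
```

View pics/w2.png

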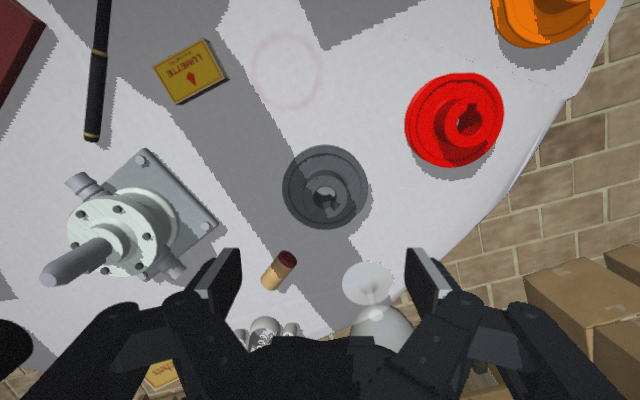

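The wrist view shows the dark pulley at (325,187), hub up, with its keyway pointing down and to the right. The red decoy is at (455,120), the pump at (120,225) and its shaft tip at about (60,270). I'll hover over the pump, then view rectified crops of both.

Call:
play_rows(
  increments=[
    {"tx": -4, "ty": -39, "tz": 16, "turn": 0, "hand": 1},
    {"tx": -4, "ty": -39, "tz": 16, "turn": 0, "hand": 1},
    {"tx": -4, "ty": -39, "tz": 16, "turn": 0, "hand": 1},
    {"tx": -4, "ty": -39, "tz": 16, "turn": 0, "hand": 1},
    {"tx": -4, "ty": -39, "tz": 16, "turn": 0, "hand": 1},
    {"tx": 0, "ty": 0, "tz": 0, "turn": 0, "hand": 1},
    {"tx": 0, "ty": 0, "tz": 0, "turn": 0, "hand": 1},
  ],
)

```text
time_s: 2.95
ee_pos: [0.512, -0.0439, 0.2401]
tool_rot: [[-0.947, 0.323, 0.002], [0.323, 0.947, 0.002], [-0.001, 0.002, -1.0]]
ft_force: [1.1, 1.0, 0.3]
grip_width: 0.0852
grasp_force: 0.0
```

```bash
cat >> h.py <<'E'
def rectify(im,n,c,z,half,N,s):
    "world-aligned picture of plane z: up=+x, left=+y"
    g=np.linspace(half,-half,N); X,Y=np.meshgrid(g,g,indexing="ij")
    P=np.c_[c[0]+X.ravel(),c[1]+Y.ravel(),np.full(N*N,z)]
    m=proj(n,P,s).astype(np.float32).reshape(N,N,2)
    return cv2.remap(im,m[...,0],m[...,1],cv2.INTER_CUBIC)
E
python3 - <<'E'
from h import *
import pickle
np.set_printoptions(precision=4,suppress=True)
s=r.state(); w=r.read_camera("wrist"); cv2.imwrite("w3.png",w[:,:,::-1]); pickle.dump(s,open("s3.pkl","wb"))
print(s["time_s"],s["ee_pos"],s["tool_rot"])
s2=dict(ee_pos=[.5326,.1489,.1593],tool_rot=[[-.9454,.326,0],[.326,.9454,0],[0,0,-1]])
w2=cv2.imread("pics/w2.png")[:,:,::-1]
a=rectify(w2,"wrist",(.533,.149),.046,.03,400,s2)
a=np.clip(a.astype(float)*2,0,255).astype(np.uint8)
u,v=proj("wrist",[[.512,-.044,.095]],s)[0].astype(int); print(u,v)
b=cv2.resize(w[max(v-100,0):v+100,max(u-100,0):u+100],(400,400),interpolation=cv2.INTER_CUBIC)
for i in(100,200,300): a[i,::4]=255;a[::4,i]=255
save(0,"c2",np.hstack([a,b]))
E
```

```text
2.95 [ 0.512  -0.0439  0.2401] [[-0.9465  0.3226  0.0017]
 [ 0.3226  0.9465  0.0016]
 [-0.0011  0.0021 -1.    ]]
322 183
```

View pics/c2.png

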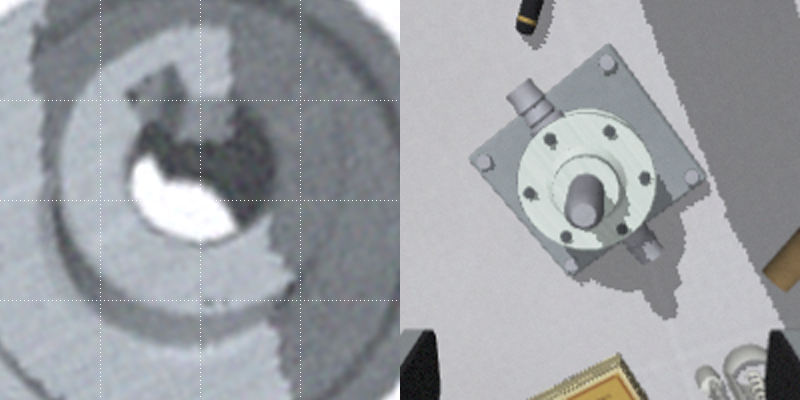

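In the left crop the bore centre is at (202,170) and the keyway centre at (152,80). That puts the pulley axis at about (0.537, 0.149), with the keyway at about 29° from +x towards +y. The right crop shows the pump's hose axis at about ±21.5°, with no key visible on the base side. I'll move the camera past the shaft to see the far side.

Call:
play_rows(
  increments=[
    {"tx": 43, "ty": -15, "tz": 0, "turn": 0, "hand": 1},
    {"tx": 43, "ty": -15, "tz": 0, "turn": 0, "hand": 1},
    {"tx": 43, "ty": -15, "tz": 0, "turn": 0, "hand": 1},
    {"tx": 0, "ty": 0, "tz": 0, "turn": 0, "hand": 1},
    {"tx": 0, "ty": 0, "tz": 0, "turn": 0, "hand": 1},
  ],
)

```text
time_s: 3.5
ee_pos: [0.6408, -0.0867, 0.2367]
tool_rot: [[-0.948, 0.319, -0.004], [0.319, 0.948, 0.0], [0.004, -0.001, -1.0]]
ft_force: [-0.4, 0.2, 0.4]
grip_width: 0.0857
grasp_force: 0.0
```

Run:
```python
from h import *
import pickle
np.set_printoptions(precision=4,suppress=True)
s=r.state(); w=r.read_camera("wrist"); cv2.imwrite("w4.png",w[:,:,::-1]); pickle.dump(s,open("s4.pkl","wb"))
print(s["time_s"],s["ee_pos"],s["tool_rot"])
s3=pickle.load(open("s3.pkl","rb")); w3=cv2.imread("w3.png")[:,:,::-1]
f=lambda im,s: rectify(im,"wrist",(.512,-.044),.075,.04,400,s)
o=np.hstack([f(w3,s3),f(w,s)])
o=cv2.createCLAHE(2,(4,4)).apply(cv2.cvtColor(o,cv2.COLOR_RGB2GRAY)); o=np.dstack([o]*3)
for i in(100,200,300): o[i,::5]=[255,0,0]; o[::5,i]=[255,0,0]; o[::5,400+i]=[255,0,0]
save(0,"c3",o)
```

```text
3.5 [ 0.6408 -0.0867  0.2367] [[-0.9477  0.3191 -0.0045]
 [ 0.3191  0.9477  0.0003]
 [ 0.0043 -0.0011 -1.    ]]
```

View pics/c3.png

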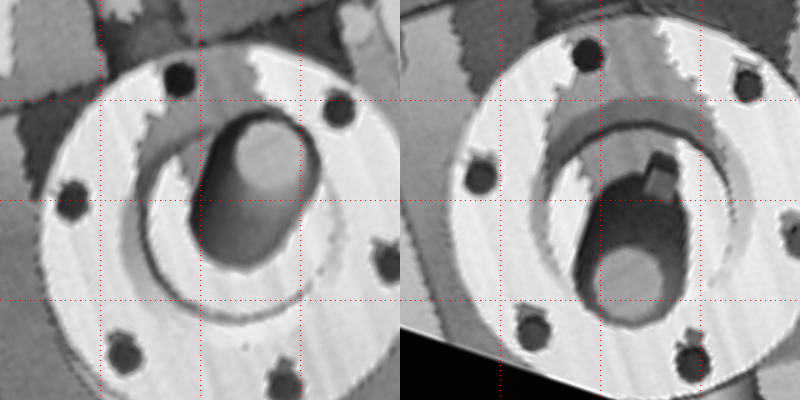

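The right panel shows the key at (660,170), on the far side. The shoulder circle is centred at (640,220) there and at (240,223) in the left panel. I'll convert these to world coordinates with parallax checks.

Run:
```python
from h import *
import pickle
np.set_printoptions(precision=4,suppress=True)
S=[pickle.load(open(f"s{i}.pkl","rb")) for i in(3,4)]
def pt(i,c,rw,z):
    P=[.512+(200-rw)*.0002,-.044-(c-200)*-.0002*-1,.075]
    return to_plane("wrist",proj("wrist",[P],S[i]),z,S[i])[0]
print("tip",pt(0,270,155,.125),pt(1,228,280,.125))
print("shoulder",pt(0,240,224,.075),pt(1,240,220,.075))
print("keytop",pt(1,259,182,.095),"keyfoot",pt(1,264,153,.075))
```

```text
tip [ 0.5077 -0.0518  0.125 ] [ 0.508  -0.0517  0.125 ]
shoulder [ 0.5072 -0.052   0.075 ] [ 0.508 -0.052  0.075]
keytop [ 0.5191 -0.0562  0.095 ] keyfoot [ 0.5214 -0.0568  0.075 ]
```

The measurements agree. The shaft is at (0.5078, -0.0518) and the key at about -20.5° in the world. The pulley is at (0.5373, 0.1486) with its keyway at +29°. Next I go to the pulley and grasp it.

Call:
play_rows(
  increments=[
    {"tx": -17, "ty": 40, "tz": -6, "turn": 0, "hand": 1},
    {"tx": -17, "ty": 40, "tz": -6, "turn": 0, "hand": 1},
    {"tx": -17, "ty": 40, "tz": -6, "turn": 0, "hand": 1},
    {"tx": -17, "ty": 40, "tz": -6, "turn": 0, "hand": 1},
    {"tx": -17, "ty": 40, "tz": -12, "turn": 0, "hand": 1},
    {"tx": -18, "ty": 38, "tz": -24, "turn": 0, "hand": 1},
    {"tx": 0, "ty": 0, "tz": -40, "turn": 0, "hand": 1},
    {"tx": 0, "ty": 0, "tz": -40, "turn": 0, "hand": 1},
    {"tx": 0, "ty": 0, "tz": 0, "turn": 0, "hand": 1},
    {"tx": 0, "ty": 0, "tz": 0, "turn": 0, "hand": 1},
  ],
)

```text
time_s: 4.55
ee_pos: [0.5364, 0.1487, 0.0997]
tool_rot: [[-0.947, 0.322, -0.001], [0.322, 0.947, 0.0], [0.001, -0.0, -1.0]]
ft_force: [0.4, 0.2, 1.2]
grip_width: 0.0858
grasp_force: 0.0
```

Call:
play_rows(
  increments=[
    {"tx": 1, "ty": 0, "tz": -30, "turn": 0, "hand": 1},
    {"tx": 0, "ty": 0, "tz": -30, "turn": 0, "hand": 1},
    {"tx": 0, "ty": 0, "tz": -15, "turn": 0, "hand": 0.3},
    {"tx": 0, "ty": 0, "tz": -4, "turn": 0, "hand": 0.15},
    {"tx": 0, "ty": 0, "tz": 0, "turn": 0, "hand": 0.1},
    {"tx": 0, "ty": 0, "tz": 0, "turn": 0, "hand": -1},
    {"tx": 0, "ty": 0, "tz": 0, "turn": 0, "hand": -1},
    {"tx": 0, "ty": 0, "tz": 0, "turn": 0, "hand": -1},
  ],
  force=60,
)

```text
time_s: 5.35
ee_pos: [0.5402, 0.1485, 0.0221]
tool_rot: [[-0.946, 0.323, 0.002], [0.323, 0.946, 0.001], [-0.002, 0.002, -1.0]]
ft_force: [-1.7, -0.7, 6.9]
grip_width: 0.0428
grasp_force: 61.7
```

Call:
play_rows(
  increments=[
    {"tx": 0, "ty": 0, "tz": 10, "turn": 0, "hand": -1},
    {"tx": 0, "ty": 0, "tz": 30, "turn": 0, "hand": -1},
    {"tx": 0, "ty": 0, "tz": 40, "turn": 0, "hand": -1},
    {"tx": 0, "ty": 0, "tz": 40, "turn": 0, "hand": -1},
    {"tx": 0, "ty": 0, "tz": 20, "turn": 0, "hand": -1},
    {"tx": 0, "ty": 0, "tz": 0, "turn": 0, "hand": -1},
    {"tx": 0, "ty": 0, "tz": 0, "turn": 0, "hand": -1},
  ],
)

```text
time_s: 6.05
ee_pos: [0.5379, 0.148, 0.1596]
tool_rot: [[-0.946, 0.323, -0.001], [0.323, 0.946, -0.0], [0.001, -0.001, -1.0]]
ft_force: [-1.4, -0.2, -4.5]
grip_width: 0.043
grasp_force: 62.4
```

Run:
```python
from h import *
np.set_printoptions(precision=4,suppress=True)
import pickle
s=r.state(); w=r.read_camera("wrist"); cv2.imwrite("w5.png",w[:,:,::-1]); pickle.dump(s,open("s5.pkl","wb"))
print(s["time_s"],s["ee_pos"],s["tool_rot"],s["ft_force"],s["grip_width"],s["grasp_force"])
u,v=proj("wrist",[np.array(s["ee_pos"])+[0,0,.024]],s)[0].astype(int);print(u,v)
c=np.clip(w[v-80:v+80,u-100:u+100]*2.,0,255).astype(np.uint8)
save(0,"c5",cv2.resize(c,(750,600),interpolation=cv2.INTER_CUBIC))
```

```text
6.05 [0.5379 0.148  0.1596] [[-0.9465  0.3228 -0.0013]
 [ 0.3228  0.9465 -0.0001]
 [ 0.0011 -0.0005 -1.    ]] [-1.4283 -0.1717 -4.5301] 0.042971314653218025 62.40518260969111
323 272
```

View pics/c5.png

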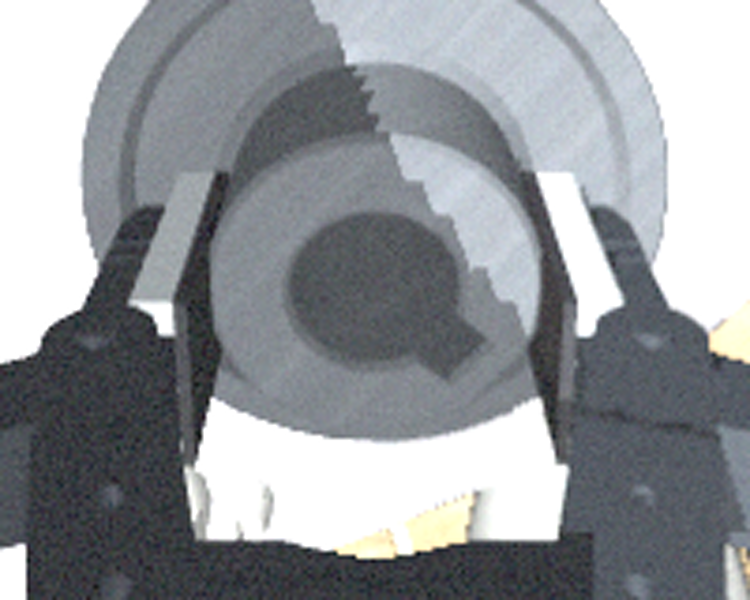

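The pulley is held squarely. In the crop the bore centre is at (376,289) and the keyway end at (468,359). I'll compute the in-hand offset.

Run:
```python
from h import *
import pickle
np.set_printoptions(precision=4,suppress=True)
s=pickle.load(open("s5.pkl","rb")); R=np.array(s["tool_rot"])
px=np.array([[376,289],[468,359],[288,289],[462,289],[210,262],[541,262]])/3.75+[223,192]
P=to_plane("wrist",px,s["ee_pos"][2]+.024,s); print(P)
print("tool offs mm",(P[0]-s["ee_pos"])@R*1e3)
d=P[1]-P[0]; print("keyway",np.linalg.norm(d),np.degrees(np.arctan2(d[1],d[0])),"bore",np.linalg.norm(P[3]-P[2]),"hub",np.linalg.norm(P[5]-P[4]))
```

```text
[[0.5359 0.1488 0.1836]
 [0.5497 0.1569 0.1836]
 [0.5322 0.138  0.1836]
 [0.5395 0.1593 0.1836]
 [0.5253 0.1299 0.1836]
 [0.5389 0.17   0.1836]]
tool offs mm [  2.1491   0.0341 -23.9976]
keyway 0.016053356538612965 30.33491214204107 bore 0.022450586360078774 hub 0.0423336096597864
```

Call:
play_rows(
  increments=[
    {"tx": -5, "ty": -34, "tz": 1, "turn": -0.11, "hand": -1},
    {"tx": -5, "ty": -34, "tz": 1, "turn": -0.11, "hand": -1},
    {"tx": -5, "ty": -34, "tz": 1, "turn": -0.11, "hand": -1},
    {"tx": -5, "ty": -34, "tz": 1, "turn": -0.11, "hand": -1},
    {"tx": -5, "ty": -34, "tz": 0, "turn": -0.11, "hand": -1},
    {"tx": -4, "ty": -32, "tz": 0, "turn": -0.11, "hand": -1},
    {"tx": 0, "ty": 0, "tz": 0, "turn": 0, "hand": -1},
    {"tx": 0, "ty": 0, "tz": 0, "turn": 0, "hand": -1},
    {"tx": 0, "ty": 0, "tz": 0, "turn": 0, "hand": -1},
  ],
)

```text
time_s: 7.0
ee_pos: [0.5088, -0.0525, 0.1628]
tool_rot: [[-0.551, 0.834, -0.003], [0.834, 0.551, 0.0], [0.002, -0.002, -1.0]]
ft_force: [-0.1, -0.3, -4.0]
grip_width: 0.0424
grasp_force: 62.5
```

Run:
```python
from h import *
np.set_printoptions(precision=4,suppress=True)
s=r.state(); w=r.read_camera("wrist")
print(s["time_s"],s["ee_pos"],s["tool_rot"],s["ft_force"],s["grasp_force"])
u,v=proj("wrist",[np.array(s["ee_pos"])+[0,0,.024]],s)[0].astype(int)
c=np.clip(w[v-80:v+80,u-100:u+100]*2.,0,255).astype(np.uint8); print(u,v)
a=cv2.resize(c,(400,320),interpolation=cv2.INTER_CUBIC)
t=r.read_camera("scene"); q=proj("scene",[[.508,-.052,.13]])[0].astype(int)
b=cv2.resize(t[q[1]-64:q[1]+64,q[0]-80:q[0]+80],(400,320),interpolation=cv2.INTER_CUBIC)
save(0,"c6",np.hstack([a,b]))
```

```text
7.0 [ 0.5088 -0.0525  0.1628] [[-0.5513  0.8343 -0.0031]
 [ 0.8343  0.5513  0.0002]
 [ 0.0019 -0.0025 -1.    ]] [-0.0618 -0.3185 -4.0351] 62.51985685736145
322 272
```

View pics/c6.png

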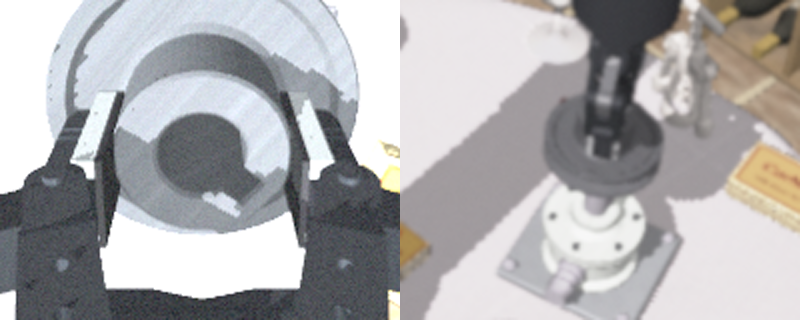

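The left crop shows the pulley still firmly held. The right crop shows it hovering just above the shaft tip. I'll lower it gently while watching the force.

Call:
play_rows(
  increments=[
    {"tx": 0, "ty": -1, "tz": -4, "turn": 0, "hand": -1},
    {"tx": 0, "ty": 0, "tz": -4, "turn": 0, "hand": -1},
    {"tx": 0, "ty": 0, "tz": -4, "turn": 0, "hand": -1},
    {"tx": 0, "ty": 0, "tz": -4, "turn": 0, "hand": -1},
    {"tx": 0, "ty": 0, "tz": -4, "turn": 0, "hand": -1},
    {"tx": 0, "ty": 0, "tz": 0, "turn": 0, "hand": -1},
    {"tx": 0, "ty": 0, "tz": 0, "turn": 0, "hand": -1},
  ],
)

```text
time_s: 7.8
ee_pos: [0.5098, -0.0549, 0.1441]
tool_rot: [[-0.55, 0.835, -0.0], [0.835, 0.55, -0.0], [0.0, -0.0, -1.0]]
ft_force: [0.7, -0.5, -4.5]
grip_width: 0.0423
grasp_force: 62.5
```

Call:
play_rows(
  increments=[
    {"tx": 0, "ty": 0, "tz": -3, "turn": 0, "hand": -1},
    {"tx": 0, "ty": 0, "tz": -3, "turn": 0, "hand": -1},
    {"tx": 0, "ty": 0, "tz": -3, "turn": 0, "hand": -1},
    {"tx": 0, "ty": 0, "tz": 0, "turn": 0, "hand": -1},
  ],
)

```text
time_s: 8.2
ee_pos: [0.5093, -0.0545, 0.1346]
tool_rot: [[-0.55, 0.835, -0.001], [0.835, 0.55, 0.0], [0.001, -0.001, -1.0]]
ft_force: [-0.3, 1.0, -5.1]
grip_width: 0.0424
grasp_force: 62.5
```

Call:
play_rows(
  increments=[
    {"tx": 0, "ty": 0, "tz": -3, "turn": 0, "hand": -1},
    {"tx": 0, "ty": 0, "tz": -3, "turn": 0, "hand": -1},
    {"tx": 0, "ty": 0, "tz": -3, "turn": 0, "hand": -1},
    {"tx": 0, "ty": 0, "tz": -3, "turn": 0, "hand": -1},
    {"tx": 0, "ty": 0, "tz": -2, "turn": 0, "hand": -1},
    {"tx": 0, "ty": 0, "tz": 0, "turn": 0, "hand": -1},
  ],
)

```text
time_s: 8.8
ee_pos: [0.5094, -0.0544, 0.1207]
tool_rot: [[-0.55, 0.835, -0.001], [0.835, 0.55, 0.0], [0.001, -0.001, -1.0]]
ft_force: [-2.2, 2.3, -5.3]
grip_width: 0.0426
grasp_force: 62.5
```

Call:
play_rows(
  increments=[
    {"tx": -0.3, "ty": 0.4, "tz": -1, "turn": 0, "hand": -1},
    {"tx": 0, "ty": 0, "tz": -1, "turn": 0, "hand": -1},
    {"tx": 0, "ty": 0, "tz": -1, "turn": 0, "hand": -1},
    {"tx": 0, "ty": 0, "tz": 0, "turn": 0, "hand": -1},
  ],
)

```text
time_s: 9.2
ee_pos: [0.5095, -0.0543, 0.1182]
tool_rot: [[-0.55, 0.835, -0.0], [0.835, 0.55, 0.0], [0.0, -0.0, -1.0]]
ft_force: [-1.5, 2.4, -2.7]
grip_width: 0.0422
grasp_force: 62.6
```

Call:
play_rows(
  increments=[
    {"tx": -0.3, "ty": 0.4, "tz": -0.6, "turn": 0, "hand": -1},
    {"tx": 0, "ty": 0, "tz": -0.5, "turn": 0, "hand": -1},
    {"tx": 0, "ty": 0, "tz": 0, "turn": 0, "hand": -1},
  ],
)

```text
time_s: 9.5
ee_pos: [0.5095, -0.0543, 0.1172]
tool_rot: [[-0.55, 0.835, 0.001], [0.835, 0.55, -0.0], [-0.001, 0.0, -1.0]]
ft_force: [-0.4, 1.6, -2.7]
grip_width: 0.0422
grasp_force: 62.6
```

Call:
play_rows(
  increments=[
    {"tx": 0, "ty": 0.2, "tz": -0.7, "turn": 0, "hand": -1},
    {"tx": 0, "ty": 0, "tz": -0.7, "turn": 0, "hand": -1},
    {"tx": 0, "ty": 0, "tz": 0, "turn": 0, "hand": -1},
  ],
)

```text
time_s: 9.8
ee_pos: [0.5096, -0.0541, 0.1164]
tool_rot: [[-0.549, 0.836, 0.0], [0.836, 0.549, 0.0], [-0.0, 0.0, -1.0]]
ft_force: [-3.3, 1.6, 2.9]
grip_width: 0.0426
grasp_force: 63.4
```

The pulley is resting on the key with about 7 N. I'll turn it towards the key under that light pressure.

Call:
play_rows(
  increments=[
    {"tx": -0.06, "ty": -0.03, "tz": 0, "turn": -0.03, "hand": -1},
    {"tx": -0.06, "ty": -0.03, "tz": 0, "turn": -0.03, "hand": -1},
    {"tx": -0.06, "ty": -0.03, "tz": 0, "turn": -0.03, "hand": -1},
    {"tx": -0.06, "ty": -0.03, "tz": 0, "turn": -0.03, "hand": -1},
    {"tx": 0, "ty": 0, "tz": 0, "turn": 0, "hand": -1},
  ],
)

```text
time_s: 10.3
ee_pos: [0.5096, -0.0538, 0.116]
tool_rot: [[-0.445, 0.895, 0.001], [0.895, 0.445, -0.0], [-0.001, 0.001, -1.0]]
ft_force: [-1.8, 2.1, 3.3]
grip_width: 0.0427
grasp_force: 63.2
```

Call:
play_rows(
  increments=[
    {"tx": -0.06, "ty": -0.03, "tz": 0, "turn": -0.02, "hand": -1},
    {"tx": -0.06, "ty": -0.03, "tz": 0, "turn": -0.02, "hand": -1},
    {"tx": 0, "ty": 0, "tz": 0, "turn": -0.02, "hand": -1},
    {"tx": 0, "ty": 0, "tz": -0.3, "turn": 0, "hand": -1},
  ],
)

```text
time_s: 10.7
ee_pos: [0.5083, -0.0545, 0.1147]
tool_rot: [[-0.39, 0.921, -0.001], [0.921, 0.39, -0.001], [-0.001, -0.001, -1.0]]
ft_force: [0.3, 0.8, -4.9]
grip_width: 0.0427
grasp_force: 62.6
```

The contact force has vanished and z has dropped, so the keyway has found the key. I'll centre it and lower gently.

Call:
play_rows(
  increments=[
    {"tx": 0, "ty": 0, "tz": -0.5, "turn": -0.02, "hand": -1},
    {"tx": 0, "ty": 0, "tz": -1, "turn": -0.01, "hand": -1},
    {"tx": 0, "ty": 0, "tz": -1, "turn": 0, "hand": -1},
    {"tx": 0, "ty": 0, "tz": 0, "turn": 0, "hand": -1},
  ],
)

```text
time_s: 11.1
ee_pos: [0.5087, -0.054, 0.1127]
tool_rot: [[-0.364, 0.932, -0.0], [0.932, 0.364, -0.0], [0.0, -0.0, -1.0]]
ft_force: [1.1, -1.1, -4.8]
grip_width: 0.0425
grasp_force: 62.6
```

Call:
play_rows(
  increments=[
    {"tx": 0, "ty": 0, "tz": -1.5, "turn": 0, "hand": -1},
    {"tx": 0, "ty": 0, "tz": -1.5, "turn": 0, "hand": -1},
    {"tx": 0, "ty": 0, "tz": -1.5, "turn": 0, "hand": -1},
    {"tx": 0, "ty": 0, "tz": -1.5, "turn": 0, "hand": -1},
    {"tx": 0, "ty": 0, "tz": 0, "turn": 0, "hand": -1},
  ],
)

```text
time_s: 11.6
ee_pos: [0.5087, -0.054, 0.1067]
tool_rot: [[-0.364, 0.932, -0.001], [0.932, 0.364, -0.0], [0.0, -0.001, -1.0]]
ft_force: [0.4, 0.1, -4.0]
grip_width: 0.0425
grasp_force: 62.6
```

Call:
play_rows(
  increments=[
    {"tx": 0, "ty": 0, "tz": -1.5, "turn": 0, "hand": -1},
    {"tx": 0, "ty": 0, "tz": -1.5, "turn": 0, "hand": -1},
    {"tx": 0, "ty": 0, "tz": -1.5, "turn": 0, "hand": -1},
    {"tx": 0, "ty": 0, "tz": -1.5, "turn": 0, "hand": -1},
    {"tx": 0, "ty": 0, "tz": -1, "turn": 0, "hand": -1},
    {"tx": 0, "ty": 0, "tz": 0, "turn": 0, "hand": -1},
  ],
)

```text
time_s: 12.2
ee_pos: [0.5088, -0.054, 0.0998]
tool_rot: [[-0.363, 0.932, -0.0], [0.932, 0.363, -0.0], [0.0, -0.0, -1.0]]
ft_force: [-0.4, -0.4, -4.4]
grip_width: 0.0428
grasp_force: 62.6
```

Call:
play_rows(
  increments=[
    {"tx": 0, "ty": 0, "tz": -0.7, "turn": 0, "hand": -1},
    {"tx": 0, "ty": 0, "tz": -0.7, "turn": 0, "hand": -1},
    {"tx": 0, "ty": 0, "tz": -0.5, "turn": 0, "hand": -1},
    {"tx": 0, "ty": 0, "tz": -0.5, "turn": 0, "hand": -1},
    {"tx": 0, "ty": 0, "tz": 0, "turn": 0, "hand": -1},
  ],
)

```text
time_s: 12.7
ee_pos: [0.5089, -0.054, 0.0975]
tool_rot: [[-0.364, 0.932, 0.0], [0.932, 0.364, -0.0], [-0.0, 0.0, -1.0]]
ft_force: [1.1, -0.0, -4.6]
grip_width: 0.0427
grasp_force: 62.6
```

Call:
play_rows(
  increments=[
    {"tx": 0, "ty": 0, "tz": -0.5, "turn": 0, "hand": -1},
    {"tx": 0, "ty": 0, "tz": -0.5, "turn": 0, "hand": -1},
    {"tx": 0, "ty": 0, "tz": -0.5, "turn": 0, "hand": -1},
    {"tx": 0, "ty": 0, "tz": 0, "turn": 0, "hand": -1},
  ],
)

```text
time_s: 13.1
ee_pos: [0.509, -0.0541, 0.0971]
tool_rot: [[-0.363, 0.932, -0.0], [0.932, 0.363, 0.001], [0.001, -0.0, -1.0]]
ft_force: [-3.4, 0.4, 5.8]
grip_width: 0.0422
grasp_force: 63.7
```

Contact is about 10 N at z = 0.097, some 20 mm below the key contact, so it is on the shoulder. I'll release and lift.

Call:
play_rows(
  increments=[
    {"tx": 0, "ty": 0, "tz": 0.4, "turn": 0, "hand": -1},
    {"tx": 0, "ty": 0, "tz": 0, "turn": 0, "hand": 0.3},
    {"tx": 0, "ty": 0, "tz": 0, "turn": 0, "hand": 0.6},
    {"tx": 0, "ty": 0, "tz": 0, "turn": 0, "hand": 0.6},
    {"tx": 0, "ty": 0, "tz": 0, "turn": 0, "hand": 0.6},
  ],
)

```text
time_s: 13.6
ee_pos: [0.5094, -0.0539, 0.0966]
tool_rot: [[-0.364, 0.931, 0.001], [0.931, 0.364, -0.0], [-0.0, 0.001, -1.0]]
ft_force: [0.0, 0.4, 1.1]
grip_width: 0.0685
grasp_force: 0.0
```

Call:
play_rows(
  increments=[
    {"tx": 0, "ty": 0, "tz": 10, "turn": 0, "hand": 0.6},
    {"tx": 0, "ty": 0, "tz": 20, "turn": 0, "hand": 0.6},
    {"tx": 0, "ty": 0, "tz": 40, "turn": 0, "hand": 0.6},
    {"tx": 0, "ty": 0, "tz": 40, "turn": 0, "hand": 0.6},
    {"tx": 0, "ty": 0, "tz": 0, "turn": 0, "hand": 0.6},
    {"tx": 0, "ty": 0, "tz": 0, "turn": 0, "hand": 0.6},
  ],
)

```text
time_s: 14.2
ee_pos: [0.5101, -0.054, 0.2083]
tool_rot: [[-0.363, 0.932, 0.004], [0.932, 0.363, 0.001], [-0.0, 0.004, -1.0]]
ft_force: [0.3, 0.3, 0.3]
grip_width: 0.0684
grasp_force: 0.0
```

Run:
```python
from h import *
s=r.state(); w=r.read_camera("wrist"); t=r.read_camera("scene")
u,v=proj("wrist",[[.508,-.052,.121]],s)[0].astype(int); print(u,v,s["time_s"],s["grip_width"],s["ft_force"])
v=max(v,100)
a=cv2.resize(w[v-100:v+100,u-100:u+100],(400,400),interpolation=cv2.INTER_CUBIC)
q=proj("scene",[[.508,-.052,.1]])[0].astype(int)
b=cv2.resize(t[q[1]-64:q[1]+64,q[0]-64:q[0]+64],(400,400),interpolation=cv2.INTER_CUBIC)
save(0,"c7",np.clip(np.hstack([a,b])*1.4,0,255).astype(np.uint8))
```

```text
320 197 14.2 0.06844868671724508 [0.31888082 0.32004054 0.2648935 ]
```

View pics/c7.png

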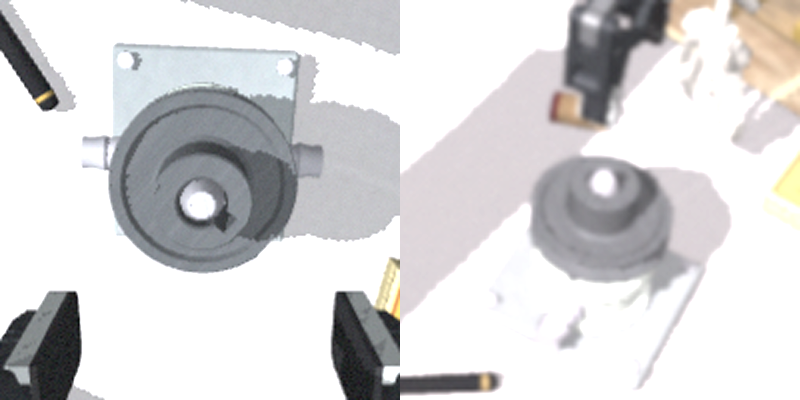

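The pulley sits level on the shoulder. The shaft's cone tip just shows above the hub, at (203,203), and the keyway is over the key at (225,222). The gripper is clear.

```bash
python3 -c "from plant import r; print(r.sign_off())"
```

```text
the job is handed in; nothing more can be done
None
```

The dark steel pulley is on the pump shaft, keyed and seated on the shoulder, then released; contact force stayed around 10 N at every reading, the bystanders were not approached, and the job was handed in at about 14 s (no verdict was returned).

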